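Clamp a jar in the inclined mixer and tug-test it

ROBOT

A 6-joint arm with a two-finger parallel gripper is mounted at the origin on a cart in front of the work surface, level with it; the furniture and walls round the work are solid. World frame = base frame: x ahead of the robot, y to its left, z up, the work surface at z = 0. Lengths are in mm, angles in rad, forces in N, time in s.
With the tool pointing down it reaches from about 275 to 750 mm from the base axis. Payload 10.2 kg.
Tool frame: the origin (TCP) lies at the very end of the fingers, on their centre line; the grasp point (between the pads) lies 19 mm behind it; x points along the fingers, y is the direction in which the jaws open and shut, and the axes are right-handed (so a half turn about x gives the same grasp; the last joint's range is limited). The gripper opens to 85 mm and grips with 20 to 120 N. Pads are 22 mm wide; open, the fingers measure 114 mm over their backs; the gripper's body (76 mm by 85 mm) begins 54 mm behind the grasp point. The pads swing forward as they close: fully open they stand 13 mm farther back than shut.
Start: joints at [0.998, 0.313, 1.498, -0, 1.331, -0.223], TCP at [179.936, 493.208, 231.294] pointing down, gripper open.
Joint ranges: [-2.94, 2.94], [-0.97, 2.17], [0.19, 2.56], [-1.23, 4.37], [0.02, 3.11], [-2.88, 2.88]. Speed limits (rad/s): [2.39, 2.39, 3.01, 3.14, 3.14, 3.14].

INTERFACE

Orientations are given as a unit quaternion [w, x, y, z].
In Python, from rig import ctrl, viewer, finish_job gives the robot as it stands.
- The arm moves only by the tool carry_out, never from a script. Its argument "targets" is a list of rows, each an object of numbers: "x", "y", "z": the shift along the world's x, y, z in m; "ax", "ay", "az": the turn, a rotation vector about the world's x, y, z in rad; "hand": the opening, from -1 (shut) to 1 (fully open). A call has 1 to 5 rows; each row is the pose to reach, as a shift and turn from the pose commanded when the call began; what a row does not reach only later rows make up. A row lasts 1/8 s, in which the tool goes at most 62.5 mm and 10.7 degrees, less where a joint would pass 70% of its speed; a pose out of reach is approached as far as the arm can. A call with a gripper value outside its range is refused whole. The fingers move at their own pace and stop on an object; "grip_force" is the grip in N (left out, the last holds). Time passes only in rows, so rows that repeat a pose let the fingers close. It gives the time, the measured TCP pose, the force and the opening at its end, in the units of the state.
- ctrl.sense(): the state, without advancing time (a new reading comes with each control period).
- viewer.capture(name): name is "scene" or "top"; returns the picture (480x640x3 uint8, blue, green, red); there is no depth.
- viewer.camera_info(name): a dict with "fx", "fy", "cx", "cy" (pixels), "k1" (the pictures are not rectified: a ray, as slopes to the right and down, at radius r is drawn at 1 + k1 r^2 times it, then the intrinsics apply), "R" (3x3) and "t" (3): a world point X has camera coordinates R X + t. Camera axes: x right, y down, z forward; pixel columns grow to the right and rows downward; lengths in mm; the calibration is good to about 2 mm. A picture is of the moment at which its call begins. camera_info takes no time and is no camera call.
- finish_job(): hands the job in, once; it reports no verdict.
The state is a dict: "time_s": time; "joints": joint angles; "dq": joint speeds; "tau": joint torques, N m; "eef_pos": TCP position; "ee_rot": TCP orientation; "force": force on the tool from outside, world axes, zero at the start; "wrist_torque": the same for the moment, N m; "grip_width": opening from 0.0 (shut) to 1.0 (fully open).
Only numpy, scipy, OpenCV 4.12 (cv2) and the standard library are available. Lean on these libraries where they do the work, as an engineer would, in place of code of your own. Each camera call takes 0.05 s, during which the arm holds its last target. There are 200 camera calls.

TASK

Take the red-capped jar that stands next to the meter and load it into the blue cup of the inclined mixer, standing fully on the cup's floor, and swing the sprung clamp bar all the way home over its cap. Then check that the jar is retained before anyone starts the mixer: tug it by the cap, straight out along the cup's leaning axis, with about 15 N, so that it lifts the sprung bar by some millimetres, for a second; let it settle back onto the floor of the cup and leave it clamped. Don't drop the jar, don't tug much harder than that, and don't disturb the other things on the bench.

Things in the scene. Friction and masses are not known exactly. Their poses are not given: they have to be found in the camera images.
- jar_red: White round reagent jar with red screw cap (fixed to it), 128 mm tall, 0.27 to 0.43 kg. Origin: centre of its underside; z axis up the jar. Body 67 mm in diameter, tapering from about 90 mm up; cap 61 mm in diameter, from 98 to 128 mm above the origin. Starts upright on the bench, between meter and stirrer or behind the meter. Grasp it across the cap.
- mixer: White wedge-shaped inclined mixer, 166 deep, 108 wide, 137 mm high at its back; fixed between balance and meter. Origin: centre of its footprint on the bench; x axis level, to its back; y axis level, to the left as seen from its front, which roughly faces the robot. Beyond the meter, at y -0.10 to -0.23, an electrode stand rises to z = 0.27.
- holder: Blue cup on the mixer's sloping carrier. Origin: centre of the cup's inner floor, where the jar's underside belongs, 106 mm above the bench. z: the cup's axis, leaning 35 degrees from vertical to the mixer's front; x: up the slope to the clamp's pillar; y: level, the mixer's y. Inside diameter 73 mm, flared to 82 mm in the last 8 mm; rim at z = 60 mm.
- clamp_collar: Collar of the clamp bar on its fixed pillar. Origin: on the pillar's axis at the bar's underside; at rest x 60, y 0, z 137 mm in the holder's frame; spring and nut above it reach z = 177 mm. The spring lets collar and bar rise along the cup's axis 1 mm per 2 N (14 mm at most, no preload) and pushes them back: a rise of 5 mm shows a pull of 10 N.
- clamp_bar (a joint): Angle of the clamp bar about its pillar (rad): 0 = home over the middle of the cup, at its stop; grows as it swings aside to the holder's +y, at most 1.9; starts at 1.3 to 1.75; stays where left. Bar 16 x 9 mm; when home it runs from the pillar along -x over the cap, its pad 6 mm above the seated jar, so the cap is free to grasp at its +y and -y sides.
- clamp_knob (a point): Middle of the grip of the black round knob standing on the bar's free end, on its axis. 16 mm in diameter, parallel to the cup's axis, its top 0.29 m above the bench while the bar is aside, 120 mm from the pillar's axis; its top lies 10 mm above this point, the bar's top face 24 mm below. With the bar home it is at x -60, y 0, z 170 mm in the holder's frame.
- sample_pot_1: Bystander: white sample pot with blue lid, 49 mm across, 59 mm tall; it stands at the one of the two places that the jar does not have. Origin: centre of its underside.
- vial_pink: Bystander: glass vial with pink content, 45 mm across, 79 mm tall, right of the electrode stand. Origin: centre of its underside.
- vial_green: Bystander: glass vial with green content, 45 mm across, 79 mm tall, near the pink one. Origin: centre of its underside.
- beaker_pan: Bystander: clear plastic beaker, 71 x 65 mm, 68 mm tall, on the pan of the balance. Origin: centre of its underside.
- cuvette_box: Bystander: small white carton, 76 x 51 x 42 mm, behind the gap between the meter and the stirrer. Origin: centre of its underside.

How it is judged (in metres and radians):
On the way, in this order (a step that is already met when the one before it is completed fails the run):
1. the jar stands in the cup, its underside on the cup's floor (distance between jar_red and holder below 0.01 m and angle between the z axis of jar_red and the z axis of holder, either way round below 0.1 rad), for 0.2 s.
2. the clamp bar is swung home over the cap of the seated jar (all of step 1 and value of joint clamp_bar below 0.08 rad), for 0.2 s.
3. the jar is tugged by the fingers along the cup's axis so that it pulls on the clamp bar with 4 N or more for 0.5 s (contact force between jar_red and clamp_collar above 4 N and contact force between the fingers and jar_red above 1 N and z of jar_red in the frame of holder above 0.004 m and angle between the z axis of jar_red and the z axis of holder, either way round below 0.12 rad and value of joint clamp_bar below 0.1 rad), for 0.5 s.
At the end, for the whole second after the job is handed in: The jar stands at rest in the cup, its underside within 10 mm of the centre of the cup's floor and its axis within 0.10 rad of the cup's; the clamp bar is home (within 0.08 rad); the bystanders are within 30 mm of where they stood (all of step 2 and linear speed of jar_red below 0.02 m/s and distance of each of sample_pot_1, vial_pink, vial_green, cuvette_box, beaker_pan from where it was at the start of the episode below 0.03 m); the robot touches nothing.
It fails at once if the jar pulls on the clamp bar over it with more than 25 N (contact force between jar_red and clamp_collar above 25 N and value of joint clamp_bar below 0.3 rad).
It fails at once if the jar is dropped (falls faster than 0.4 m/s out of the fingers) (contact force between the fingers and jar_red below 0.05 N and linear speed of jar_red above 0.4 m/s).
It fails at once if a bystander is knocked more than 30 mm from its place (distance of any of sample_pot_1, vial_pink, vial_green, cuvette_box, beaker_pan from where it was at the start of the episode above 0.03 m).
It also fails if it takes over 72 s, if anything falls off the work surface, if the arm or the gripper's body presses on something with over 40 N, if the wrist force passes 120 N, or if a joint passes its speed limit or range.

## Working session

There is one attempt and no reset: what is moved stays moved. The work goes in short steps, Python scripts to look and compute and a tool call to move; the robot and the scene stay as the last step left them, time stands still between calls to the robot, and variables do not carry over. Pictures are saved under pics/ and viewed, about 8 in all and at most 12, crops included, and the job is handed in when it is done.

Besides the shell and the picture viewer there is one more tool, called in YAML: its name, and indented under it one key for each argument. carry_out: Moves the arm, as the interface text tells. Its arguments: {"type":"object","properties":{"targets":{"type":"array"},"grip_force":{"type":"number"}},"required":["targets"]}

```bash
ls; mkdir -p pics; python3 - <<'E'
from rig import ctrl,viewer
import cv2,numpy as np
s=ctrl.sense();print({k:np.round(v,3) for k,v in s.items()})
for n in("scene","top"):
    cv2.imwrite(f"pics/{n}0.png",viewer.capture(n)); i=viewer.camera_info(n); print({k:np.round(v,4).tolist() for k,v in i.items()})
E
```

```text
pics
{'time_s': np.float64(0.0), 'joints': array([ 0.998,  0.313,  1.498,  0.   ,  1.331, -0.223]), 'dq': array([ 0.001, -0.001, -0.002, -0.001, -0.001,  0.   ]), 'tau': array([ 0.0000e+00, -4.1227e+01, -2.5974e+01, -0.0000e+00,  4.0000e-03,
        0.0000e+00]), 'eef_pos': array([179.792, 492.972, 230.72 ]), 'ee_rot': array([ 0.696,  0.123,  0.697, -0.123]), 'force': array([-0.027, -0.306,  0.02 ]), 'wrist_torque': array([ 0.026,  0.015, -0.015]), 'grip_width': np.float64(0.999)}
{'fx': 616.4879, 'fy': 616.4879, 'cx': 329.8446, 'cy': 236.9803, 'k1': 0.0179, 'R': [[0.72, -0.6939, 0.0079], [-0.5125, -0.5394, -0.6681], [0.4679, 0.477, -0.744]], 't': [-325.2198, 410.8959, 1266.5141]}
{'fx': 525.2268, 'fy': 525.2268, 'cx': 320.3588, 'cy': 247.5804, 'k1': -0.1437, 'R': [[-0.0076, -1.0, 0.0004], [-0.9831, 0.0074, -0.1827], [0.1827, -0.0018, -0.9832]], 't': [75.1262, 530.3139, 1217.3962]}
```

View pics/scene0.png

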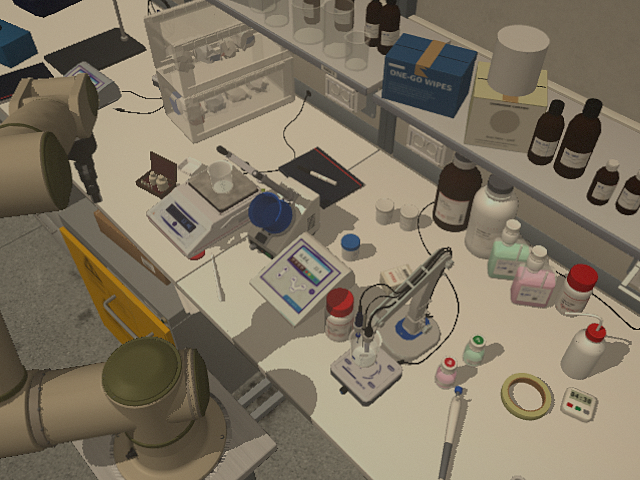

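View pics/top0.png

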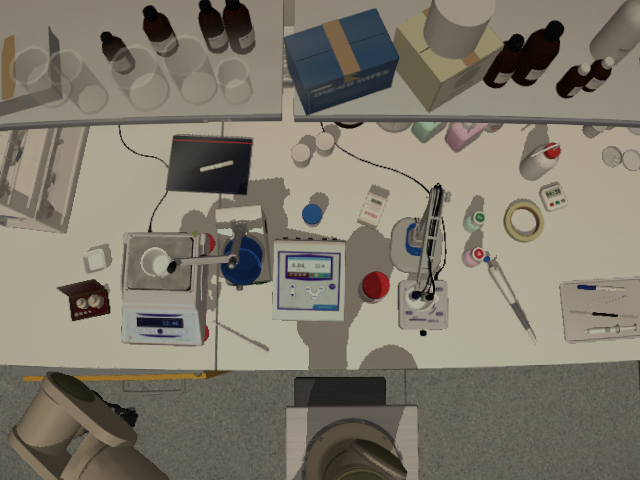

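The scene view shows the red-capped jar at (340,310), the mixer cup at (268,212), and the bar pointing up-left to the knob near (222,150). In the top view the jar is at (376,286), the cup at (242,260), and the knob at (171,267). The blue-lidded pot is behind the meter.

```bash
cat > h.py <<'E'
import cv2,numpy as np
from rig import viewer
from scipy.optimize import least_squares
C={n:viewer.camera_info(n) for n in("scene","top")}
for c in C.values():
    c["R"]=np.array(c["R"]);c["t"]=np.array(c["t"])
def proj(n,X):
    c=C[n];p=np.atleast_2d(X)@c["R"].T+c["t"];s=p[:,:2]/p[:,2:];s=s*(1+c["k1"]*(s**2).sum(1,keepdims=True))
    return s*[c["fx"],c["fy"]]+[c["cx"],c["cy"]]
def ray(n,uv):
    c=C[n];K=np.array([[c["fx"],0,c["cx"]],[0,c["fy"],c["cy"]],[0,0,1.]])
    s=cv2.undistortPoints(np.array(uv,float).reshape(1,1,2),K,np.array([c["k1"],0,0,0.]))[0,0]
    return -c["R"].T@c["t"],c["R"].T@np.r_[s,1]
def onz(n,uv,z):
    o,d=ray(n,uv);return o+d*(z-o[2])/d[2]
def tri(a,b):
    r=least_squares(lambda X:np.r_[proj("scene",X)[0]-a,proj("top",X)[0]-b],[400,0,150],x_scale=100)
    return r.x,np.abs(r.fun).max()
E
python3 - <<'E'
from h import *
a=cv2.imread("pics/scene0.png");b=cv2.imread("pics/top0.png")
for n,im,c in(("scene",a,(340,310)),("top",b,(376,286))):
    h=cv2.cvtColor(im,cv2.COLOR_BGR2HSV);m=(((h[...,0]<8)|(h[...,0]>172))&(h[...,1]>150)&(h[...,2]>60)).astype(np.uint8)
    k,l,st,ce=cv2.connectedComponentsWithStats(m)
    for i in range(1,k):
        if st[i,4]>150 and np.hypot(*(ce[i]-c))<40: print(n,st[i],ce[i],onz(n,ce[i],128),onz(n,ce[i],118))
    h2=((h[...,0]>105)&(h[...,0]<125)&(h[...,1]>150)&(h[...,2]>40)).astype(np.uint8)
    k,l,st,ce=cv2.connectedComponentsWithStats(h2)
    for i in range(1,k):
        if st[i,4]>100: print(n,"blue",st[i],ce[i].round(1))
A=cv2.resize(a[130:290,190:360],None,fx=4,fy=4,interpolation=cv2.INTER_CUBIC)
B=cv2.resize(b[195:305,150:290],None,fx=5.7,fy=5.45,interpolation=cv2.INTER_CUBIC)
cv2.imwrite("pics/ca.png",A[:600,:800]);cv2.imwrite("pics/cb.png",B[:600,:800])
E
```

```text
scene [327 288  26  29 596] [339.93959732 301.79697987] [422.99406723 -59.94164818 128.        ] [428.22411849 -54.91917935 118.        ]
top [363 272  26  27 558] [375.58422939 284.59318996] [431.14540532 -51.45425474 128.        ] [432.27433917 -52.52548821 118.        ]
top blue [406 224  15  32 143] [411.8 244.2]
top blue [ 221  237   41   48 1110] [245.2 263.4]
```

View pics/ca.png

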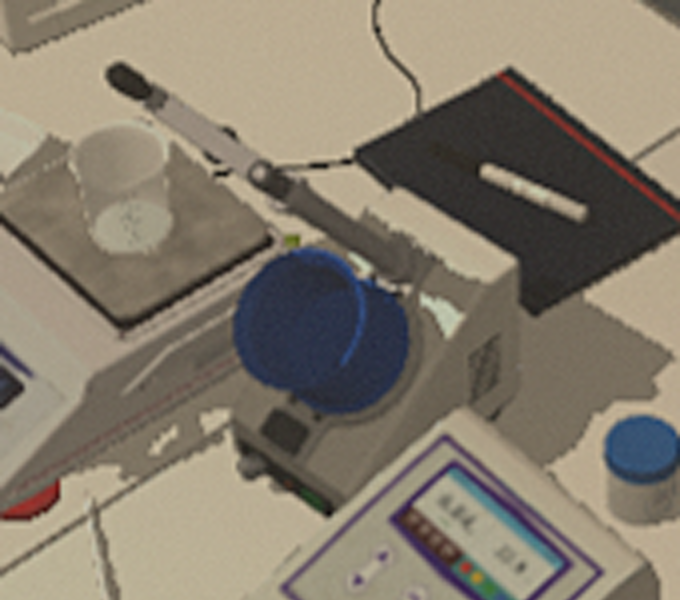

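View pics/cb.png

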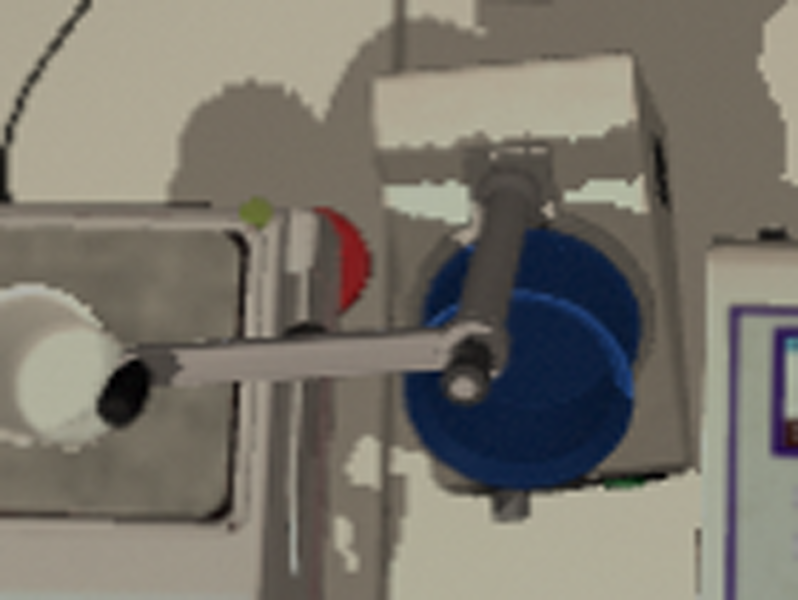

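The scene crop shows the rim centred near crop (302,321), the nut at (263,172), and the knob top at (116,73). In the top crop the rim is centred at (520,389), the nut at (465,385), the knob at (118,407), and the back edge runs from (375,80) to (632,57). I'll fit the mixer pose to these few points.

```bash
cat > fit.py <<'E'
from h import *
S=lambda u,v:np.array([190+u/4,130+v/4]);T=lambda u,v:np.array([150+u/5.7,195+v/5.45])
s35,c35=np.sin(np.radians(35)),np.cos(np.radians(35))
def HR(psi):
    Rz=np.array([[np.cos(psi),-np.sin(psi),0],[np.sin(psi),np.cos(psi),0],[0,0,1]])
    return Rz@np.array([[c35,0,-s35],[0,1,0],[s35,0,c35]])
def h2w(p,X): return np.array([p[0],p[1],106])+HR(p[2])@np.array(X,float)
def barpt(q,r,z): return [60-r*np.cos(q),r*np.sin(q),z]
E
python3 - <<'E'
from fit import *
print("nut",tri(S(263,172),T(465,385)),"knobtop",tri(S(114,73),T(118,407)),"rim",tri(S(302,321),T(520,389)))
L,R=onz("top",T(375,80),137),onz("top",T(632,57),137)
psi0=np.arctan2(-(L-R)[0],(L-R)[1]);print("back",L,R,psi0)
obs=[("scene",S(302,321),[0,0,60]),("top",T(520,389),[0,0,60]),("scene",S(263,172),[60,0,177]),("top",T(465,385),[60,0,177])]
def f(p,full=1):
    r=[proj(n,h2w(p,X))[0]-uv for n,uv,X in obs]
    r+=[proj(n,h2w(p,barpt(p[3],120,180)))[0]-uv for n,uv in(("scene",S(114,73)),("top",T(118,407)))]
    return np.r_[np.ravel(r),(p[2]-psi0)*60]
r=least_squares(f,[450,200,psi0,1.5],x_scale=[10,10,.1,.1]);print(r.x.round(3),r.fun.round(1))
p=r.x
print("knobtop",h2w(p,barpt(p[3],120,180)),"knob home",h2w(p,[-60,0,170]),"axis",HR(p[2])[:,2])
# jar fit: silhouette of cap top+bottom, mean
a=least_squares(lambda x:np.r_[proj("scene",[x[0],x[1],115])[0]-[340,301.8],proj("top",[x[0],x[1],122])[0]-[375.6,284.6]],[430,-50]);print(a.x,a.fun)
# check ends of beaker etc
E
```

```text
nut (array([452.86314435, 244.7033853 , 284.7049116 ]), np.float64(0.2337941640512895)) knobtop (array([443.52473954, 365.03875814, 288.81458563]), np.float64(0.7398845479995373)) rim (array([470.93383566, 246.00553015, 151.87378421]), np.float64(0.01900252223407506))
back [604.39150033 309.57826586 137.        ] [613.20134779 206.15523046 137.        ] 0.08497750422571215
[5.04590e+02 2.48715e+02 8.50000e-02 1.59900e+00] [-0.3 -0.8 -0.1  0.1 -0.3 -0.   0.3  0.   0.9 -0.1  0.1  0.6 -0. ]
knobtop [443.29050814 363.89723297 289.78957879] knob home [358.45803595 236.31515949 210.84126135] axis [-0.57152274 -0.04849419  0.81915204]
[430.99995734 -52.66554596] [ 0.09198542 -0.51113692  0.24566938  0.35527365]
```

The fit residuals are under 1 px. The holder is at (504.6, 248.7, 106), yaw 0.085, the bar angle is 1.60 rad, and the jar is at (431, -52.7). Next, a planning helper and a check of the electrode stand.

```bash
cat > plan.py <<'E'
from fit import *
from rig import ctrl
from scipy.spatial.transform import Rotation as Ro
P=[504.6,248.7,.085]; JAR=np.array([431,-52.7,0])
Z=HR(P[2])[:,2];Y=HR(P[2])[:,1]
def tool(x,y): # x: finger dir, y: jaw dir
    return Ro.from_matrix(np.c_[x,y,np.cross(x,y)])
def cur():
    s=ctrl.sense();q=s["ee_rot"];return s["eef_pos"],Ro.from_quat([q[1],q[2],q[3],q[0]]),s
def delta(pos,x,y):
    p,R,s=cur();best=None
    for sg in(1,-1):
        w=(tool(x,sg*np.array(y))*R.inv()).as_rotvec()
        print("sign",sg,"dxyz",((pos-p)/1000).round(4),"w",w.round(3),"j6",s["joints"][5].round(2))
E
python3 - <<'E'
from plan import *
delta(JAR+[0,0,240],[0,0,-1],Y); delta(JAR+[0,0,90],[0,0,-1],Y)
print(cur()[1].as_matrix().round(2))
for uv in((413,300),(440,190),(432,250)):
    print(onz("top",uv,150),onz("top",uv,270))
print("meter edge",onz("top",(346,260),80))
E
```

```text
sign 1 dxyz [ 0.2512 -0.5457  0.0092] w [ 0.001 -0.     0.435] j6 -0.22
sign -1 dxyz [ 0.2512 -0.5457  0.0092] w [-1.000e-03 -2.000e-03 -2.707e+00] j6 -0.22
sign 1 dxyz [ 0.2512 -0.5457 -0.1408] w [ 0.001 -0.     0.435] j6 -0.22
sign -1 dxyz [ 0.2512 -0.5457 -0.1408] w [-1.000e-03 -2.000e-03 -2.707e+00] j6 -0.22
[[-0.    0.34  0.94]
 [-0.    0.94 -0.34]
 [-1.   -0.   -0.  ]]
[ 393.90941979 -130.47552561  150.        ] [ 384.00832745 -109.08278172  270.        ]
[ 643.71582602 -202.86614131  150.        ] [ 607.60576964 -173.87838386  270.        ]
[ 504.71219707 -177.38545596  150.        ] [ 483.18599851 -151.07105815  270.        ]
meter edge [495.05099213  11.35568588  80.        ]
```

carry_out:
  targets:
    - {"x":0.025,"y":-0.055,"z":0.006,"az":0.045,"hand":1}
    - {"x":0.05,"y":-0.11,"z":0.009,"az":0.09,"hand":1}
    - {"x":0.075,"y":-0.165,"z":0.009,"az":0.13,"hand":1}
    - {"x":0.1,"y":-0.218,"z":0.009,"az":0.175,"hand":1}
    - {"x":0.1255,"y":-0.273,"z":0.009,"az":0.218,"hand":1}
  grip_force: 60

```text
invalid input at $.targets[0]: expected keys x, y, z, ax, ay, az, hand
```

carry_out:
  targets:
    - {"x":0.025,"y":-0.055,"az":0.045,"hand":1}
    - {"x":0.05,"y":-0.11,"az":0.09,"hand":1}
    - {"x":0.075,"y":-0.165,"az":0.13,"hand":1}
    - {"x":0.1,"y":-0.218,"az":0.175,"hand":1}
    - {"x":0.1257,"y":-0.273,"az":0.217,"hand":1}

```text
invalid input at $.targets[0]: expected keys x, y, z, ax, ay, az, hand
```

carry_out:
  targets:
    - {"z":0,"hand":1}
    - {"z":0,"hand":1}

```text
invalid input at $.targets[0]: expected keys x, y, z, ax, ay, az, hand
```

```bash
python3 - <<'E'
from plan import *
delta(JAR+[0,0,90],[0,0,-1],Y);print(cur()[2])
a,b=viewer.capture("scene"),viewer.capture("top")
cv2.imwrite("pics/s1.png",np.hstack([cv2.resize(a[200:400,250:450],None,fx=2,fy=2),cv2.resize(b[200:400,290:490],None,fx=2,fy=2)]))
E
```

```text
sign 1 dxyz [ 0.2512 -0.5457 -0.1408] w [ 0.001 -0.     0.435] j6 -0.22
sign -1 dxyz [ 0.2512 -0.5457 -0.1408] w [-1.000e-03 -2.000e-03 -2.707e+00] j6 -0.22
{'time_s': 0.1, 'joints': array([ 9.97609882e-01,  3.13400025e-01,  1.49836943e+00,  8.14630467e-07,
        1.33100914e+00, -2.23413051e-01]), 'dq': array([-0.00135139, -0.00175258, -0.00171378,  0.0004114 , -0.00116812,
       -0.0015392 ]), 'tau': array([ 3.09485360e-03, -4.12901688e+01, -2.60141426e+01, -1.03117095e-04,
        3.06428934e-03,  7.76522825e-06]), 'eef_pos': array([179.79654652, 493.00250078, 230.78611581]), 'ee_rot': array([ 0.69615774,  0.12264783,  0.69648351, -0.12342056]), 'force': array([-0.11923715, -0.56228925, -0.4842944 ]), 'wrist_torque': array([-0.00066089,  0.01947619, -0.04320269]), 'grip_width': 0.9972441423828787}
```

View pics/s1.png

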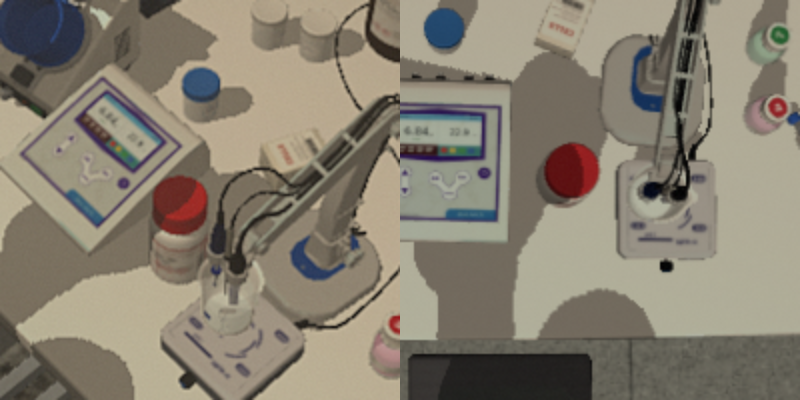

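All keys are required in each row, so none of those moves ran. The crop shows the jar clear of the meter, with the electrodes about 40 px right of it.

carry_out:
  targets:
    - {"x":0.025,"y":-0.055,"z":0.006,"ax":0,"ay":0,"az":0.045,"hand":1}
    - {"x":0.05,"y":-0.11,"z":0.009,"ax":0,"ay":0,"az":0.09,"hand":1}
    - {"x":0.075,"y":-0.165,"z":0.009,"ax":0,"ay":0,"az":0.13,"hand":1}
    - {"x":0.1,"y":-0.218,"z":0.009,"ax":0,"ay":0,"az":0.175,"hand":1}
    - {"x":0.1255,"y":-0.273,"z":0.009,"ax":0,"ay":0,"az":0.218,"hand":1}
  grip_force: 60

```text
time_s: 0.82
eef_pos: [305.8, 218.5, 240.4]
ee_rot: [0.706, 0.046, 0.705, -0.046]
force: [1.3, -0.3, 0.2]
grip_width: 0.997
```

carry_out:
  targets:
    - {"x":0.025,"y":-0.055,"z":0,"ax":0,"ay":0,"az":0.045,"hand":1}
    - {"x":0.05,"y":-0.11,"z":0,"ax":0,"ay":0,"az":0.09,"hand":1}
    - {"x":0.075,"y":-0.165,"z":0,"ax":0,"ay":0,"az":0.13,"hand":1}
    - {"x":0.1,"y":-0.218,"z":0,"ax":0,"ay":0,"az":0.175,"hand":1}
    - {"x":0.1257,"y":-0.273,"z":0,"ax":0,"ay":0,"az":0.217,"hand":1}

```text
time_s: 1.45
eef_pos: [431.6, -54.8, 240.4]
ee_rot: [0.707, -0.03, 0.706, 0.03]
force: [0.3, 0.2, 0.7]
grip_width: 1.0
```

carry_out:
  targets:
    - {"x":0,"y":0,"z":0,"ax":0,"ay":0,"az":0,"hand":1}
    - {"x":0,"y":0,"z":0,"ax":0,"ay":0,"az":0,"hand":1}

```text
time_s: 1.7
eef_pos: [430.8, -52.4, 240.1]
ee_rot: [0.706, -0.03, 0.707, 0.03]
force: [-0.0, 0.9, -0.4]
grip_width: 1.0
```

```bash
python3 - <<'E'
from plan import *
delta(JAR+[0,0,90],[0,0,-1],Y);print(cur()[2]["joints"].round(2))
E
```

```text
sign 1 dxyz [ 0.0002 -0.0003 -0.1501] w [-0.001 -0.001  0.   ] j6 -2.05
sign -1 dxyz [ 0.0002 -0.0003 -0.1501] w [-1.000e-03  1.000e-03 -3.141e+00] j6 -2.05
[-0.39  0.1   1.73  0.    1.3  -2.05]
```

carry_out:
  targets:
    - {"x":0,"y":0,"z":-0.04,"ax":0,"ay":0,"az":0,"hand":1}
    - {"x":0,"y":0,"z":-0.08,"ax":0,"ay":0,"az":0,"hand":1}
    - {"x":0,"y":0,"z":-0.115,"ax":0,"ay":0,"az":0,"hand":1}
    - {"x":0,"y":0,"z":-0.14,"ax":0,"ay":0,"az":0,"hand":1}
    - {"x":0,"y":0,"z":-0.15,"ax":0,"ay":0,"az":0,"hand":1}

```text
time_s: 2.33
eef_pos: [430.4, -51.5, 89.6]
ee_rot: [0.706, -0.03, 0.707, 0.031]
force: [0.7, -0.2, 0.2]
grip_width: 0.995
```

carry_out:
  targets:
    - {"x":0,"y":0,"z":0,"ax":0,"ay":0,"az":0,"hand":1}
    - {"x":0,"y":0,"z":0,"ax":0,"ay":0,"az":0,"hand":-1}
    - {"x":0,"y":0,"z":0,"ax":0,"ay":0,"az":0,"hand":-1}
    - {"x":0,"y":0,"z":0,"ax":0,"ay":0,"az":0,"hand":-1}
    - {"x":0,"y":0,"z":0,"ax":0,"ay":0,"az":0,"hand":-1}

```text
time_s: 2.95
eef_pos: [431.9, -52.8, 91.6]
ee_rot: [0.707, -0.03, 0.706, 0.03]
force: [-0.3, 1.6, 7.2]
grip_width: 0.698
```

carry_out:
  targets:
    - {"x":0,"y":0,"z":0,"ax":0,"ay":0,"az":0,"hand":-1}
    - {"x":0,"y":0,"z":0,"ax":0,"ay":0,"az":0,"hand":-1}

```text
time_s: 3.2
eef_pos: [431.8, -52.8, 91.5]
ee_rot: [0.707, -0.03, 0.706, 0.03]
force: [-1.1, 1.8, 7.1]
grip_width: 0.701
```

The opening of 0.70 is about 60 mm, so the cap is gripped. Lifting.

carry_out:
  targets:
    - {"x":0,"y":0,"z":0.015,"ax":0,"ay":0,"az":0,"hand":-1}
    - {"x":0,"y":0,"z":0.05,"ax":0,"ay":0,"az":0,"hand":-1}
    - {"x":0,"y":0,"z":0.09,"ax":0,"ay":0,"az":0,"hand":-1}
    - {"x":0,"y":0,"z":0.13,"ax":0,"ay":0,"az":0,"hand":-1}
    - {"x":0,"y":0,"z":0.16,"ax":0,"ay":0,"az":0,"hand":-1}

```text
time_s: 3.82
eef_pos: [431.0, -52.7, 252.2]
ee_rot: [0.707, -0.03, 0.706, 0.03]
force: [0.0, -0.6, -3.8]
grip_width: 0.699
```

```bash
python3 - <<'E'
from plan import *
s=cur()[2];print(s["grip_width"],s["force"],s["eef_pos"],s["joints"].round(2))
delta(h2w(P,[0,0,92+90]),-Z,Y)
E
```

```text
0.699019144112668 [ 0.04652633 -0.59058349 -3.83620946] [431.02227889 -52.73509418 252.22588777] [-0.39  0.09  1.71 -0.    1.33 -2.05]
sign 1 dxyz [-0.0304  0.2926  0.0029] w [ 0.053 -0.607  0.   ] j6 -2.05
sign -1 dxyz [-0.0304  0.2926  0.0029] w [-0.943 -0.079  2.995] j6 -2.05
```

carry_out:
  targets:
    - {"x":-0.003,"y":0.03,"z":0,"ax":0.005,"ay":-0.06,"az":0,"hand":-1}
    - {"x":-0.007,"y":0.07,"z":0,"ax":0.012,"ay":-0.14,"az":0,"hand":-1}
    - {"x":-0.011,"y":0.11,"z":0.001,"ax":0.02,"ay":-0.23,"az":0,"hand":-1}
    - {"x":-0.015,"y":0.15,"z":0.001,"ax":0.028,"ay":-0.32,"az":0,"hand":-1}
    - {"x":-0.02,"y":0.19,"z":0.002,"ax":0.035,"ay":-0.4,"az":0,"hand":-1}

```text
time_s: 4.45
eef_pos: [410.3, 138.3, 252.5]
ee_rot: [0.834, -0.023, 0.55, 0.036]
force: [0.6, 0.2, -2.8]
grip_width: 0.7
```

carry_out:
  targets:
    - {"x":-0.003,"y":0.04,"z":0,"ax":0.006,"ay":-0.07,"az":0,"hand":-1}
    - {"x":-0.007,"y":0.075,"z":0,"ax":0.012,"ay":-0.14,"az":0,"hand":-1}
    - {"x":-0.01,"y":0.102,"z":0.001,"ax":0.018,"ay":-0.207,"az":0,"hand":-1}
    - {"x":-0.01,"y":0.102,"z":0.001,"ax":0.018,"ay":-0.207,"az":0,"hand":-1}
    - {"x":-0.01,"y":0.102,"z":0.001,"ax":0.018,"ay":-0.207,"az":0,"hand":-1}

```text
time_s: 5.08
eef_pos: [401.0, 238.8, 253.3]
ee_rot: [0.886, -0.019, 0.462, 0.038]
force: [-0.6, -0.3, -2.8]
grip_width: 0.697
```

```bash
python3 - <<'E'
from plan import *
s=cur()[2];print(s["grip_width"],s["force"],s["eef_pos"],s["joints"].round(2))
delta(h2w(P,[0,0,92+90]),-Z,Y); delta(h2w(P,[0,0,92+2]),-Z,Y)
a,b=viewer.capture("scene"),viewer.capture("top")
cv2.imwrite("pics/s2.png",np.hstack([cv2.resize(a[130:290,180:340],None,fx=2.5,fy=2.5),cv2.resize(b[180:340,170:330],None,fx=2.5,fy=2.5)]))
E
```

```text
0.697220004334993 [-0.60318033 -0.25176915 -2.78716664] [401.01211037 238.8157106  253.32012813] [ 0.38 -0.09  2.01 -0.28  0.64 -1.11]
sign 1 dxyz [-0.0004  0.001   0.0018] w [-0.001 -0.003 -0.   ] j6 -1.11
sign -1 dxyz [-0.0004  0.001   0.0018] w [ 1.792  0.154 -2.576] j6 -1.11
sign 1 dxyz [ 0.0499  0.0053 -0.0703] w [-0.001 -0.003 -0.   ] j6 -1.11
sign -1 dxyz [ 0.0499  0.0053 -0.0703] w [ 1.792  0.154 -2.576] j6 -1.11
```

View pics/s2.png

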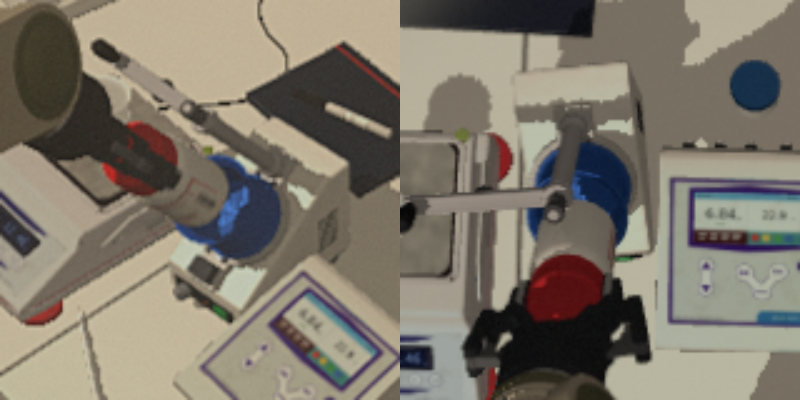

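The jar lines up with the cup mouth: in the top crop the cap is at (567,285), the body at (573,225), and the rim is centred near (578,216). Inserting while watching the force.

carry_out:
  targets:
    - {"x":0.006,"y":0.0015,"z":-0.007,"ax":0,"ay":-0.003,"az":0,"hand":-1}
    - {"x":0.012,"y":0.002,"z":-0.015,"ax":0,"ay":-0.003,"az":0,"hand":-1}
    - {"x":0.018,"y":0.0025,"z":-0.024,"ax":0,"ay":-0.003,"az":0,"hand":-1}
    - {"x":0.022,"y":0.003,"z":-0.03,"ax":0,"ay":-0.003,"az":0,"hand":-1}
    - {"x":0.026,"y":0.0035,"z":-0.036,"ax":0,"ay":-0.003,"az":0,"hand":-1}

```text
time_s: 5.8
eef_pos: [427.4, 242.7, 216.8]
ee_rot: [0.886, -0.019, 0.461, 0.038]
force: [0.2, 0.1, -2.7]
grip_width: 0.697
```

```bash
python3 - <<'E'
from plan import *
s=cur()[2];print(s["force"],HR(P[2]).T@s["force"],s["wrist_torque"],HR(P[2]).T@(s["eef_pos"]-h2w(P,[0,0,92])))
delta(h2w(P,[0,0,92+2]),-Z,Y)
E
```

```text
[ 0.23003936  0.1123912  -2.74514455] [-1.37897719  0.09245563 -2.38563249] [-0.08372627  0.65161656 -0.03053143] [ 0.15246766  0.59171912 43.1421569 ]
sign 1 dxyz [ 0.0234  0.0014 -0.0338] w [-0.001  0.001 -0.001] j6 -1.07
sign -1 dxyz [ 0.0234  0.0014 -0.0338] w [ 1.797  0.155 -2.572] j6 -1.07
```

Bottom is 17 mm inside with no contact. Continuing to about 10 mm above the floor.

carry_out:
  targets:
    - {"x":0.005,"y":0.0003,"z":-0.007,"ax":0,"ay":0,"az":0,"hand":-1}
    - {"x":0.0095,"y":0.0005,"z":-0.0135,"ax":0,"ay":0,"az":0,"hand":-1}
    - {"x":0.014,"y":0.001,"z":-0.02,"ax":0,"ay":0,"az":0,"hand":-1}
    - {"x":0.018,"y":0.001,"z":-0.026,"ax":0,"ay":0,"az":0,"hand":-1}
    - {"x":0.018,"y":0.001,"z":-0.026,"ax":0,"ay":0,"az":0,"hand":-1}

```text
time_s: 6.42
eef_pos: [445.2, 243.6, 190.7]
ee_rot: [0.886, -0.019, 0.461, 0.038]
force: [-0.1, 0.1, -3.3]
grip_width: 0.7
```

```bash
python3 - <<'E'
from plan import *
s=cur()[2];print(s["force"],HR(P[2]).T@s["force"],s["wrist_torque"],HR(P[2]).T@(s["eef_pos"]-h2w(P,[0,0,92])))
delta(h2w(P,[0,0,92]),-Z,Y)
E
```

```text
[-0.09385472  0.06758998 -3.27377343] [-1.94966254  0.07531401 -2.63137101] [-0.07755651  0.59587799 -0.01817911] [-0.26602435 -0.03844241 11.61261584]
sign 1 dxyz [ 0.0069  0.0006 -0.0094] w [-0.001  0.    -0.   ] j6 -1.05
sign -1 dxyz [ 0.0069  0.0006 -0.0094] w [-1.796 -0.154  2.573] j6 -1.05
```

carry_out:
  targets:
    - {"x":0.0025,"y":0.0002,"z":-0.0035,"ax":0,"ay":0,"az":0,"hand":-1}
    - {"x":0.0045,"y":0.0004,"z":-0.0065,"ax":0,"ay":0,"az":0,"hand":-1}
    - {"x":0.0055,"y":0.0005,"z":-0.008,"ax":0,"ay":0,"az":0,"hand":-1}
    - {"x":0.0055,"y":0.0005,"z":-0.008,"ax":0,"ay":0,"az":0,"hand":-1}

```text
time_s: 6.92
eef_pos: [450.7, 244.2, 183.2]
ee_rot: [0.886, -0.019, 0.461, 0.038]
force: [-1.0, -0.7, -1.7]
grip_width: 0.699
```

```bash
python3 - <<'E'
from plan import *
s=cur()[2];print(s["force"],HR(P[2]).T@s["force"],s["wrist_torque"],HR(P[2]).T@(s["eef_pos"]-h2w(P,[0,0,92])))
E
```

```text
[-1.01232579 -0.66495297 -1.73081865] [-1.86525524 -0.57660816 -0.80687365] [-0.10512678  0.63377113  0.00980831] [-0.0575398   0.11224082  2.29878158]
```

carry_out:
  targets:
    - {"x":0.0012,"y":0.0001,"z":-0.0017,"ax":0,"ay":0,"az":0,"hand":-1}
    - {"x":0.002,"y":0.0002,"z":-0.0028,"ax":0,"ay":0,"az":0,"hand":-1}
    - {"x":0.002,"y":0.0002,"z":-0.0028,"ax":0,"ay":0,"az":0,"hand":-1}

```text
time_s: 7.3
eef_pos: [452.1, 244.5, 182.1]
ee_rot: [0.887, -0.019, 0.46, 0.038]
force: [-23.1, -5.1, 19.6]
grip_width: 0.702
```

```bash
python3 - <<'E'
from plan import *
s=cur()[2];print(s["force"],HR(P[2]).T@s["force"],s["wrist_torque"],HR(P[2]).T@(s["eef_pos"]-h2w(P,[0,0,92])))
E
```

```text
[-23.13600712  -5.06405897  19.6264765 ] [-7.97837601 -3.08158267 29.5460228 ] [-0.76714801  1.55656034 -0.47964005] [0.53043397 0.27958637 0.57977045]
```

About 30 N along the axis at 0.6 mm above the modelled floor, so the jar is seated. I'll relieve the load, open, retreat along the axis, then compute the knob poses.

carry_out:
  targets:
    - {"x":-0.0013,"y":-0.0001,"z":0.0019,"ax":0,"ay":0,"az":0,"hand":-1}
    - {"x":-0.0013,"y":-0.0001,"z":0.0019,"ax":0,"ay":0,"az":0,"hand":1}
    - {"x":-0.0013,"y":-0.0001,"z":0.0019,"ax":0,"ay":0,"az":0,"hand":1}
    - {"x":-0.0013,"y":-0.0001,"z":0.0019,"ax":0,"ay":0,"az":0,"hand":1}
    - {"x":-0.0013,"y":-0.0001,"z":0.0019,"ax":0,"ay":0,"az":0,"hand":1}

```text
time_s: 7.92
eef_pos: [451.4, 244.3, 182.4]
ee_rot: [0.887, -0.019, 0.461, 0.038]
force: [-0.4, -1.1, -0.2]
grip_width: 0.998
```

carry_out:
  targets:
    - {"x":-0.006,"y":-0.0005,"z":0.008,"ax":0,"ay":0,"az":0,"hand":1}
    - {"x":-0.019,"y":-0.0016,"z":0.027,"ax":0,"ay":0,"az":0,"hand":1}
    - {"x":-0.035,"y":-0.003,"z":0.05,"ax":0,"ay":0,"az":0,"hand":1}
    - {"x":-0.05,"y":-0.0043,"z":0.072,"ax":0,"ay":0,"az":0,"hand":1}
    - {"x":-0.062,"y":-0.0053,"z":0.089,"ax":0,"ay":0,"az":0,"hand":1}

```text
time_s: 8.55
eef_pos: [388.5, 239.0, 272.9]
ee_rot: [0.887, -0.019, 0.46, 0.038]
force: [0.3, -0.4, 0.3]
grip_width: 1.002
```

```bash
cat >> plan.py <<'E'
H=HR(P[2])
def barpose(q,z=152,dr=0):
    return h2w(P,barpt(q,120+dr,z)),-Z,H@[np.sin(q),np.cos(q),0]
E
python3 - <<'E'
from plan import *
s=cur()[2];print(s["grip_width"],s["force"],H.T@(s["eef_pos"]-h2w(P,[0,0,0])),s["joints"].round(2))
delta(*barpose(1.6,205))
a,b=viewer.capture("scene"),viewer.capture("top")
cv2.imwrite("pics/s3.png",np.hstack([cv2.resize(a[130:290,180:340],None,fx=2.5,fy=2.5),cv2.resize(b[180:340,150:310],None,fx=2.5,fy=2.5)]))
E
```

```text
1.0020970236314073 [ 0.26380471 -0.37558399  0.28780916] [  0.31479228   0.21338147 203.53865237] [ 0.39 -0.13  2.   -0.27  0.7  -1.11]
sign 1 dxyz [0.0406 0.1236 0.0374] w [ 0.915  0.081 -1.31 ] j6 -1.11
sign -1 dxyz [0.0406 0.1236 0.0374] w [-0.884 -0.074  1.261] j6 -1.11
```

View pics/s3.png

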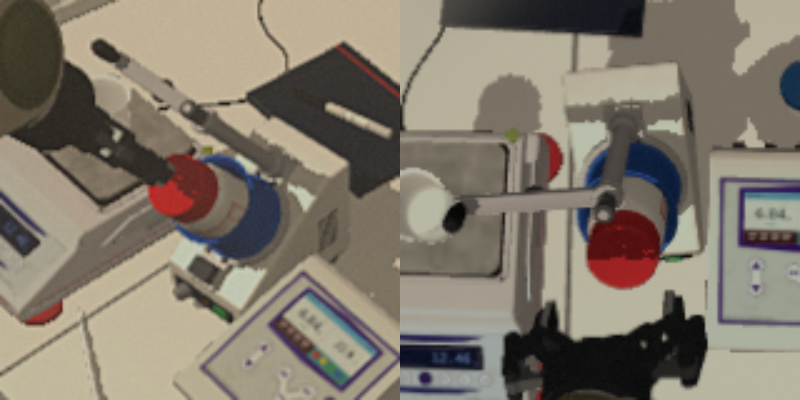

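The jar stands in the cup, with its cap at top crop (625,250), and the bar is still aside with the knob at (455,217). Moving over the knob with the jaws turned to the bar's tangent.

carry_out:
  targets:
    - {"x":0.004,"y":0.012,"z":0.004,"ax":0.091,"ay":0.008,"az":-0.131,"hand":1}
    - {"x":0.008,"y":0.025,"z":0.0075,"ax":0.183,"ay":0.016,"az":-0.262,"hand":1}
    - {"x":0.012,"y":0.037,"z":0.011,"ax":0.275,"ay":0.024,"az":-0.393,"hand":1}
    - {"x":0.016,"y":0.05,"z":0.015,"ax":0.366,"ay":0.032,"az":-0.524,"hand":1}
    - {"x":0.0203,"y":0.0618,"z":0.0187,"ax":0.4575,"ay":0.0405,"az":-0.655,"hand":1}

```text
time_s: 9.28
eef_pos: [409.8, 301.2, 289.4]
ee_rot: [0.823, 0.329, 0.439, -0.146]
force: [0.7, 0.4, -0.1]
grip_width: 1.0
```

carry_out:
  targets:
    - {"x":0.004,"y":0.012,"z":0.004,"ax":0.091,"ay":0.008,"az":-0.131,"hand":1}
    - {"x":0.008,"y":0.025,"z":0.0075,"ax":0.183,"ay":0.016,"az":-0.262,"hand":1}
    - {"x":0.012,"y":0.037,"z":0.011,"ax":0.275,"ay":0.024,"az":-0.393,"hand":1}
    - {"x":0.016,"y":0.05,"z":0.015,"ax":0.366,"ay":0.032,"az":-0.524,"hand":1}
    - {"x":0.0203,"y":0.0618,"z":0.0187,"ax":0.4575,"ay":0.0405,"az":-0.655,"hand":1}

```text
time_s: 9.9
eef_pos: [430.2, 363.0, 308.0]
ee_rot: [0.63, 0.623, 0.348, -0.306]
force: [-0.0, 0.6, -0.2]
grip_width: 1.002
```

carry_out:
  targets:
    - {"x":0,"y":0,"z":0,"ax":0,"ay":0,"az":0,"hand":1}
    - {"x":0,"y":0,"z":0,"ax":0,"ay":0,"az":0,"hand":1}

```text
time_s: 10.15
eef_pos: [429.8, 362.2, 308.1]
ee_rot: [0.632, 0.621, 0.35, -0.304]
force: [-0.0, 0.2, 0.0]
grip_width: 1.004
```

```bash
python3 - <<'E'
from plan import *
s=cur()[2];print(s["grip_width"],s["force"],H.T@(s["eef_pos"]-h2w(P,[0,0,0])),s["joints"].round(2))
delta(*barpose(1.6,152))
b=viewer.capture("scene")
c=viewer.capture("top")
cv2.imwrite("pics/s4.png",np.hstack([cv2.resize(b[120:260,160:300],None,fx=2.8,fy=2.8),cv2.resize(c[180:320,120:260],None,fx=2.8,fy=2.8)]))
E
```

```text
1.0041665401946387 [-0.02885314  0.15603772  0.02877512] [ 62.75830837 119.48110713 202.77579781] [ 0.63  0.12  1.65 -0.4   0.87  0.75]
sign 1 dxyz [ 0.0296  0.003  -0.0412] w [ 0.001 -0.001 -0.003] j6 0.75
sign -1 dxyz [ 0.0296  0.003  -0.0412] w [-1.792 -0.154  2.572] j6 0.75
```

View pics/s4.png

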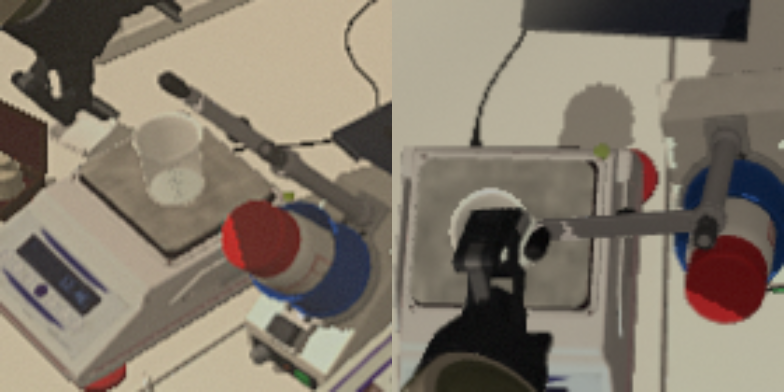

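The gripper appears off the knob. I'll check where the TCP and fingertips should project.

```bash
python3 - <<'E'
from plan import *
p,R,s=cur();M=R.as_matrix()
for nm,X in(("tcp",p),("grasp",p-19*M[:,0]),("tip+",p-13*M[:,0]+45*M[:,1]),("tip-",p-13*M[:,0]-45*M[:,1]),("body",p-100*M[:,0]),("knob",h2w(P,barpt(1.6,120,170)))):
    a=proj("scene",X)[0];b=proj("top",X)[0];print(nm,X.round(0),((a-[160,120])*2.8).round(),((b-[120,180])*2.8+[392,0]).round())
for n in C: print(n,-C[n]["R"].T@C[n]["t"])
print(M.round(2))
E
```

```text
tcp [430. 362. 308.] [151.  69.] [528. 268.]
grasp [419. 361. 324.] [139.  61.] [522. 281.]
tip+ [459. 363. 345.] [174.  17.] [513. 217.]
tip- [386. 360. 293.] [112. 109.] [536. 335.]
body [373. 357. 390.] [81. 22.] [496. 342.]
knob [449. 364. 282.] [173.  83.] [537. 246.]
scene [-147.82968731 -608.10922222 1219.43051498]
top [ 299.53879556   73.42587479 1293.76015424]
[[ 0.57  0.82  0.06]
 [ 0.05  0.04 -1.  ]
 [-0.82  0.57 -0.02]]
```

```bash
python3 - <<'E'
from plan import *
p,R,s=cur();M=R.as_matrix()
out=[]
for n,(x,y) in(("scene",(150,80)),("top",(120,170))):
    im=viewer.capture(n)[y:y+200,x:x+133]
    im=cv2.resize(im,None,fx=3,fy=3,interpolation=cv2.INTER_CUBIC)
    im=np.clip(im.astype(float)*1.5,0,255).astype(np.uint8)
    for X,c in((p,(0,0,255)),(p-13*M[:,0]+45*M[:,1],(0,255,0)),(p-13*M[:,0]-45*M[:,1],(255,255,0)),(p-100*M[:,0],(255,0,255))):
        u=((proj(n,X)[0]-[x,y])*3).astype(int);cv2.circle(im,tuple(int(v) for v in u),5,c,2)
    out.append(im)
cv2.imwrite("pics/s5.png",np.hstack(out))
E
```

```text
(no output)
```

View pics/s5.png

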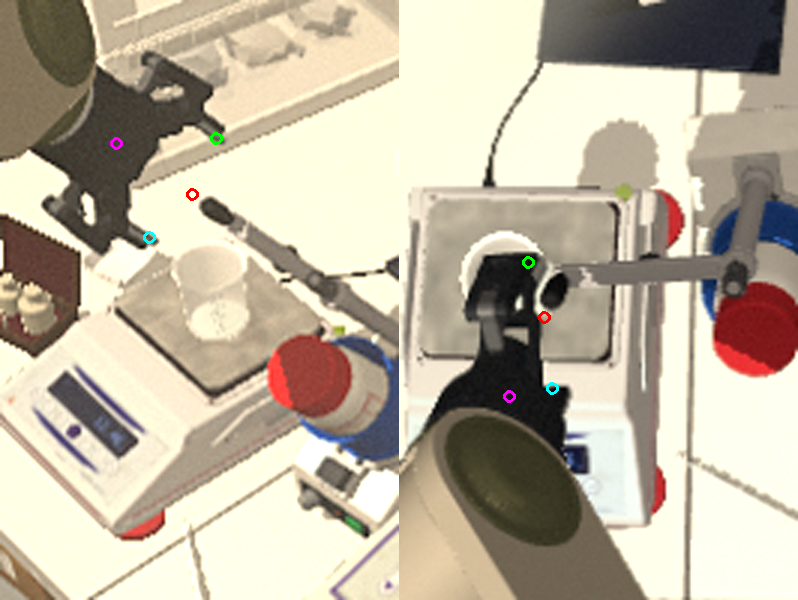

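The overlay matches: fingertips at scene crop (215,138) and (150,237) straddle the knob's axis at (213,208). The gripper is correctly placed, so I'll descend and close lightly.

carry_out:
  targets:
    - {"x":0.007,"y":0.0008,"z":-0.01,"ax":0,"ay":0,"az":0,"hand":1}
    - {"x":0.015,"y":0.0015,"z":-0.021,"ax":0,"ay":0,"az":0,"hand":1}
    - {"x":0.0225,"y":0.0023,"z":-0.031,"ax":0,"ay":0,"az":0,"hand":1}
    - {"x":0.0295,"y":0.003,"z":-0.041,"ax":0,"ay":0,"az":0,"hand":1}
    - {"x":0.0295,"y":0.003,"z":-0.041,"ax":0,"ay":0,"az":0,"hand":1}
  grip_force: 25

```text
time_s: 10.98
eef_pos: [459.7, 365.4, 266.6]
ee_rot: [0.631, 0.622, 0.349, -0.305]
force: [0.2, -1.0, 0.0]
grip_width: 0.998
```

carry_out:
  targets:
    - {"x":0,"y":0,"z":0,"ax":0,"ay":0,"az":0,"hand":-1}
    - {"x":0,"y":0,"z":0,"ax":0,"ay":0,"az":0,"hand":-1}
    - {"x":0,"y":0,"z":0,"ax":0,"ay":0,"az":0,"hand":-1}
    - {"x":0,"y":0,"z":0,"ax":0,"ay":0,"az":0,"hand":-1}
    - {"x":0,"y":0,"z":0,"ax":0,"ay":0,"az":0,"hand":-1}

```text
time_s: 11.6
eef_pos: [459.4, 365.7, 267.9]
ee_rot: [0.631, 0.622, 0.349, -0.304]
force: [-0.7, 0.6, 0.9]
grip_width: 0.173
```

carry_out:
  targets:
    - {"x":0,"y":0,"z":0,"ax":0,"ay":0,"az":0,"hand":-1}
    - {"x":0,"y":0,"z":0,"ax":0,"ay":0,"az":0,"hand":-1}
    - {"x":0,"y":0,"z":0,"ax":0,"ay":0,"az":0,"hand":-1}

```text
time_s: 11.98
eef_pos: [459.4, 365.7, 267.9]
ee_rot: [0.631, 0.622, 0.349, -0.304]
force: [-1.6, 0.9, 0.5]
grip_width: 0.174
```

```bash
cat > arc.py <<'E'
import sys
from plan import *
def arc(q0,q1,n=5):
    p0,_,y0=barpose(q0)
    R0=tool(-Z,y0)
    for q in np.linspace(q0,q1,n+1)[1:]:
        p,_,y=barpose(q);w=(tool(-Z,y)*R0.inv()).as_rotvec()
        print(round(q,3),((p-p0)/1000).round(4),w.round(3))
E
python3 - <<'E'
from arc import *
p,R,s=cur();l=H.T@(p-h2w(P,[0,0,0]));print(s["grip_width"],s["force"],l,np.hypot(l[0]-60,l[1]),np.arctan2(l[1],60-l[0]),s["joints"].round(2))
arc(1.6,0.0,20)
E
```

```text
0.173526749559369 [-1.58696055  0.9178645   0.52398974] [ 64.11917197 120.44522097 152.71977196] 120.5156372977986 1.6049825495854098 [ 0.6   0.2   1.66 -0.41  0.77  0.76]
1.52 [-0.0078 -0.0008 -0.0055] [-0.046 -0.004  0.066]
1.44 [-0.0156 -0.0023 -0.011 ] [-0.091 -0.008  0.131]
1.36 [-0.0231 -0.0046 -0.0164] [-0.137 -0.012  0.197]
1.28 [-0.0305 -0.0076 -0.0217] [-0.183 -0.016  0.262]
1.2 [-0.0377 -0.0113 -0.027 ] [-0.229 -0.019  0.328]
1.12 [-0.0445 -0.0158 -0.032 ] [-0.274 -0.023  0.393]
1.04 [-0.051  -0.0209 -0.0369] [-0.32  -0.027  0.459]
0.96 [-0.0572 -0.0266 -0.0415] [-0.366 -0.031  0.524]
0.88 [-0.0629 -0.0329 -0.0459] [-0.411 -0.035  0.59 ]
0.8 [-0.0682 -0.0398 -0.05  ] [-0.457 -0.039  0.655]
0.72 [-0.073  -0.0472 -0.0538] [-0.503 -0.043  0.721]
0.64 [-0.0773 -0.055  -0.0572] [-0.549 -0.047  0.786]
0.56 [-0.0811 -0.0633 -0.0603] [-0.594 -0.051  0.852]
0.48 [-0.0843 -0.0719 -0.0631] [-0.64  -0.055  0.917]
0.4 [-0.0869 -0.0809 -0.0654] [-0.686 -0.058  0.983]
0.32 [-0.0889 -0.0901 -0.0673] [-0.732 -0.062  1.049]
0.24 [-0.0902 -0.0994 -0.0689] [-0.777 -0.066  1.114]
0.16 [-0.091  -0.1089 -0.07  ] [-0.823 -0.07   1.18 ]
0.08 [-0.0911 -0.1185 -0.0706] [-0.869 -0.074  1.245]
0.0 [-0.0906 -0.1281 -0.0708] [-0.914 -0.078  1.311]
```

Knob gripped, at radius 120.5 mm and angle 1.605. Swinging the first quarter.

carry_out:
  targets:
    - {"x":-0.0078,"y":-0.0008,"z":-0.0055,"ax":-0.046,"ay":-0.004,"az":0.066,"hand":-1}
    - {"x":-0.0156,"y":-0.0023,"z":-0.011,"ax":-0.091,"ay":-0.008,"az":0.131,"hand":-1}
    - {"x":-0.0231,"y":-0.0046,"z":-0.0164,"ax":-0.137,"ay":-0.012,"az":0.197,"hand":-1}
    - {"x":-0.0305,"y":-0.0076,"z":-0.0217,"ax":-0.183,"ay":-0.016,"az":0.262,"hand":-1}
    - {"x":-0.0377,"y":-0.0113,"z":-0.027,"ax":-0.229,"ay":-0.019,"az":0.328,"hand":-1}

```text
time_s: 12.6
eef_pos: [421.4, 354.7, 240.8]
ee_rot: [0.743, 0.483, 0.403, -0.228]
force: [-1.6, 2.9, 0.2]
grip_width: 0.17
```

```bash
python3 - <<'E'
from arc import *
p,R,s=cur();l=H.T@(p-h2w(P,[0,0,0]));print(s["grip_width"],s["force"],l,np.hypot(l[0]-60,l[1]),np.arctan2(l[1],60-l[0]),s["joints"].round(2))
arc(1.2,.8);arc(.8,.4);arc(.4,0)
E
```

```text
0.17018338326413182 [-1.59629574  2.86538589  0.18153284] [ 16.78556962 112.68611548 152.80239618] 120.68822483939468 1.2045998814525192 [ 0.62  0.16  1.8  -0.47  0.7   0.45]
1.12 [-0.0069 -0.0044 -0.005 ] [-0.046 -0.004  0.066]
1.04 [-0.0134 -0.0095 -0.0099] [-0.091 -0.008  0.131]
0.96 [-0.0195 -0.0153 -0.0145] [-0.137 -0.012  0.197]
0.88 [-0.0253 -0.0216 -0.0189] [-0.183 -0.016  0.262]
0.8 [-0.0306 -0.0285 -0.023 ] [-0.229 -0.019  0.328]
0.72 [-0.0048 -0.0074 -0.0038] [-0.046 -0.004  0.066]
0.64 [-0.0091 -0.0152 -0.0073] [-0.091 -0.008  0.131]
0.56 [-0.0128 -0.0235 -0.0104] [-0.137 -0.012  0.197]
0.48 [-0.016  -0.0321 -0.0131] [-0.183 -0.016  0.262]
0.4 [-0.0186 -0.0411 -0.0154] [-0.229 -0.019  0.328]
0.32 [-0.002  -0.0092 -0.0019] [-0.046 -0.004  0.066]
0.24 [-0.0034 -0.0186 -0.0035] [-0.091 -0.008  0.131]
0.16 [-0.0041 -0.0281 -0.0046] [-0.137 -0.012  0.197]
0.08 [-0.0043 -0.0376 -0.0052] [-0.183 -0.016  0.262]
0.0 [-0.0038 -0.0472 -0.0054] [-0.229 -0.019  0.328]
```

Forces are small and the bar follows. Continuing.

carry_out:
  targets:
    - {"x":-0.0069,"y":-0.0044,"z":-0.005,"ax":-0.046,"ay":-0.004,"az":0.066,"hand":-1}
    - {"x":-0.0134,"y":-0.0095,"z":-0.0099,"ax":-0.091,"ay":-0.008,"az":0.131,"hand":-1}
    - {"x":-0.0195,"y":-0.0153,"z":-0.0145,"ax":-0.137,"ay":-0.012,"az":0.197,"hand":-1}
    - {"x":-0.0253,"y":-0.0216,"z":-0.0189,"ax":-0.183,"ay":-0.016,"az":0.262,"hand":-1}
    - {"x":-0.0306,"y":-0.0285,"z":-0.023,"ax":-0.229,"ay":-0.019,"az":0.328,"hand":-1}

```text
time_s: 13.22
eef_pos: [390.6, 326.0, 217.5]
ee_rot: [0.824, 0.325, 0.441, -0.144]
force: [-1.8, 2.7, 0.1]
grip_width: 0.171
```

carry_out:
  targets:
    - {"x":-0.0048,"y":-0.0074,"z":-0.0038,"ax":-0.046,"ay":-0.004,"az":0.066,"hand":-1}
    - {"x":-0.0091,"y":-0.0152,"z":-0.0073,"ax":-0.091,"ay":-0.008,"az":0.131,"hand":-1}
    - {"x":-0.0128,"y":-0.0235,"z":-0.0104,"ax":-0.137,"ay":-0.012,"az":0.197,"hand":-1}
    - {"x":-0.016,"y":-0.0321,"z":-0.0131,"ax":-0.183,"ay":-0.016,"az":0.262,"hand":-1}
    - {"x":-0.0186,"y":-0.0411,"z":-0.0154,"ax":-0.229,"ay":-0.019,"az":0.328,"hand":-1}

```text
time_s: 13.85
eef_pos: [372.2, 284.6, 202.2]
ee_rot: [0.872, 0.154, 0.461, -0.054]
force: [-2.0, 2.5, -0.2]
grip_width: 0.172
```

```bash
python3 - <<'E'
from arc import *
p,R,s=cur();l=H.T@(p-h2w(P,[0,0,0]));print(s["grip_width"],s["force"],l,np.hypot(l[0]-60,l[1]),np.arctan2(l[1],60-l[0]),s["joints"].round(2))
E
```

```text
0.17162507418713094 [-1.96138849  2.51427456 -0.16942979] [-50.39543955  46.96516196 152.69090326] 119.97032762441293 0.4022319678519525 [ 0.54  0.02  2.07 -0.5   0.56 -0.36]
```

carry_out:
  targets:
    - {"x":-0.002,"y":-0.0092,"z":-0.0019,"ax":-0.046,"ay":-0.004,"az":0.066,"hand":-1}
    - {"x":-0.0034,"y":-0.0186,"z":-0.0035,"ax":-0.091,"ay":-0.008,"az":0.131,"hand":-1}
    - {"x":-0.0041,"y":-0.0281,"z":-0.0046,"ax":-0.137,"ay":-0.012,"az":0.197,"hand":-1}
    - {"x":-0.0043,"y":-0.0376,"z":-0.0052,"ax":-0.183,"ay":-0.016,"az":0.262,"hand":-1}
    - {"x":-0.0038,"y":-0.0475,"z":-0.0054,"ax":-0.229,"ay":-0.019,"az":0.328,"hand":-1}

```text
time_s: 14.48
eef_pos: [369.0, 237.1, 197.3]
ee_rot: [0.886, -0.022, 0.462, 0.038]
force: [0.5, 5.1, 0.2]
grip_width: 0.171
```

carry_out:
  targets:
    - {"x":0,"y":-0.001,"z":0,"ax":0,"ay":0,"az":0,"hand":-1}
    - {"x":0,"y":-0.001,"z":0,"ax":0,"ay":0,"az":0,"hand":-1}

```text
time_s: 14.72
eef_pos: [369.0, 236.6, 197.4]
ee_rot: [0.886, -0.02, 0.462, 0.037]
force: [0.4, 6.2, -1.0]
grip_width: 0.169
```

```bash
python3 - <<'E'
from arc import *
p,R,s=cur();l=H.T@(p-h2w(P,[0,0,0]));print(s["grip_width"],s["force"],l,np.hypot(l[0]-60,l[1]),np.arctan2(l[1],60-l[0]),s["joints"].round(2))
E
```

```text
0.16852041326057685 [ 0.41022763  6.24245794 -0.9762816 ] [-59.13471889  -0.49676437 152.92843648] 119.13575458608577 -0.0041697457567228076 [ 0.41 -0.07  2.16 -0.4   0.5  -0.94]
```

carry_out:
  targets:
    - {"x":0,"y":-0.0015,"z":0,"ax":0,"ay":0,"az":0,"hand":-1}
    - {"x":0,"y":-0.002,"z":0,"ax":0,"ay":0,"az":0,"hand":-1}
    - {"x":0,"y":-0.002,"z":0,"ax":0,"ay":0,"az":0,"hand":-1}

```text
time_s: 15.1
eef_pos: [369.0, 235.1, 197.5]
ee_rot: [0.886, -0.02, 0.462, 0.038]
force: [0.1, 7.9, -0.7]
grip_width: 0.169
```

```bash
python3 - <<'E'
from arc import *
p,R,s=cur();l=H.T@(p-h2w(P,[0,0,0]));print(s["grip_width"],s["force"],l,np.hypot(l[0]-60,l[1]),np.arctan2(l[1],60-l[0]),s["joints"].round(2))
E
```

```text
0.1692072851860319 [ 0.07594649  7.85290971 -0.67266607] [-59.13583749  -2.05985827 153.07379393] 119.15364363497767 -0.01728827436418415 [ 0.41 -0.07  2.17 -0.39  0.49 -0.96]
```

carry_out:
  targets:
    - {"x":0,"y":-0.0015,"z":0,"ax":0,"ay":0,"az":0,"hand":-1}
    - {"x":0,"y":-0.003,"z":0,"ax":0,"ay":0,"az":0,"hand":-1}
    - {"x":0,"y":-0.003,"z":0,"ax":0,"ay":0,"az":0,"hand":-1}

```text
time_s: 15.48
eef_pos: [369.1, 232.5, 197.7]
ee_rot: [0.886, -0.019, 0.461, 0.038]
force: [0.1, 12.4, -0.9]
grip_width: 0.173
```

```bash
python3 - <<'E'
from arc import *
p,R,s=cur();l=H.T@(p-h2w(P,[0,0,0]));print(s["grip_width"],s["force"],l,np.arctan2(l[1],60-l[0]))
b=viewer.capture("top");a=viewer.capture("scene")
def z(im,x,y): return cv2.resize(im[y:y+150,x:x+100],None,fx=4,fy=4,interpolation=cv2.INTER_CUBIC)
cv2.imwrite("pics/s6.png",np.hstack([z(a,220,130),z(b,190,195)]))
E
```

```text
0.1730115163811453 [ 0.06785732 12.4091984  -0.86669408] [-59.13426883  -4.67941726 153.30112467] -0.03925833481576306
```

View pics/s6.png

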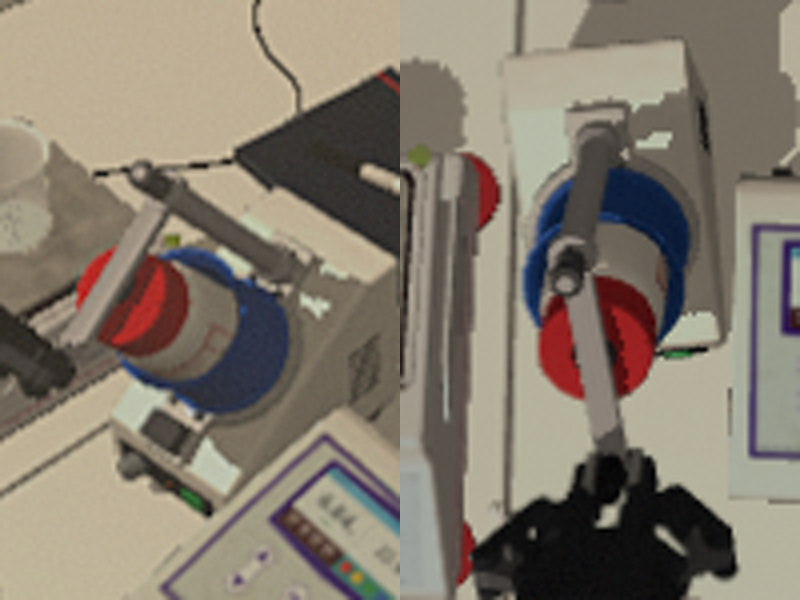

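The bar lies across the cap's middle, from the pillar at (570,275) to the knob in the fingers at (605,470) in the top crop. The force rises as the fingers push on, so it is at its stop. I'll relieve the push, open, and retreat.

carry_out:
  targets:
    - {"x":0,"y":0.0025,"z":0,"ax":0,"ay":0,"az":0,"hand":-1}
    - {"x":0,"y":0.0045,"z":0,"ax":0,"ay":0,"az":0,"hand":-1}
    - {"x":0,"y":0.0045,"z":0,"ax":0,"ay":0,"az":0,"hand":1}
    - {"x":0,"y":0.0045,"z":0,"ax":0,"ay":0,"az":0,"hand":1}
    - {"x":0,"y":0.0045,"z":0,"ax":0,"ay":0,"az":0,"hand":1}
  grip_force: 70

```text
time_s: 16.2
eef_pos: [368.7, 235.5, 196.9]
ee_rot: [0.886, -0.021, 0.462, 0.037]
force: [-1.3, 0.0, 0.3]
grip_width: 0.79
```

carry_out:
  targets:
    - {"x":0,"y":0,"z":0,"ax":0,"ay":0,"az":0,"hand":1}
    - {"x":-0.006,"y":-0.0005,"z":0.008,"ax":0,"ay":0,"az":0,"hand":1}
    - {"x":-0.015,"y":-0.0013,"z":0.022,"ax":0,"ay":0,"az":0,"hand":1}
    - {"x":-0.029,"y":-0.0025,"z":0.042,"ax":0,"ay":0,"az":0,"hand":1}
    - {"x":-0.029,"y":-0.0025,"z":0.042,"ax":0,"ay":0,"az":0,"hand":1}

```text
time_s: 16.82
eef_pos: [339.6, 233.6, 240.6]
ee_rot: [0.886, -0.02, 0.461, 0.038]
force: [0.0, 0.2, -0.3]
grip_width: 1.0
```

```bash
python3 - <<'E'
from plan import *
p,R,s=cur();l=H.T@(p-h2w(P,[0,0,0]));print(s["grip_width"],s["force"],l)
delta(h2w(P,[0,0,203]),-Z,Y);delta(h2w(P,[0,0,92]),-Z,Y)
b=viewer.capture("top")
# dark knob: find dark blob near predicted home
for n in("scene","top"):
    print(n,"knobtop pred",proj(n,h2w(P,[-60,0,180]))[0])
E
```

```text
0.9998854526479638 [ 0.03919106  0.23508671 -0.33134326] [-58.50874196  -1.08062868 205.24329935]
sign 1 dxyz [0.0489 0.0053 0.0317] w [ 0.001  0.001 -0.001] j6 -0.99
sign -1 dxyz [0.0489 0.0053 0.0317] w [-1.796 -0.153  2.571] j6 -0.99
sign 1 dxyz [ 0.1124  0.0107 -0.0592] w [ 0.001  0.001 -0.001] j6 -0.99
sign -1 dxyz [ 0.1124  0.0107 -0.0592] w [-1.796 -0.153  2.571] j6 -0.99
scene knobtop pred [225.73706396 217.592581  ]
top knobtop pred [240.42893041 318.70258485]
```

carry_out:
  targets:
    - {"x":0.012,"y":0.0013,"z":0.008,"ax":0,"ay":0,"az":0,"hand":1}
    - {"x":0.025,"y":0.0026,"z":0.016,"ax":0,"ay":0,"az":0,"hand":1}
    - {"x":0.038,"y":0.004,"z":0.024,"ax":0,"ay":0,"az":0,"hand":1}
    - {"x":0.049,"y":0.0053,"z":0.0317,"ax":0,"ay":0,"az":0,"hand":1}
    - {"x":0.049,"y":0.0053,"z":0.0317,"ax":0,"ay":0,"az":0,"hand":1}

```text
time_s: 17.5
eef_pos: [389.6, 238.5, 271.1]
ee_rot: [0.886, -0.021, 0.462, 0.037]
force: [0.0, 0.6, -0.6]
grip_width: 1.001
```

```bash
python3 - <<'E'
from plan import *
p,R,s=cur();l=H.T@(p-h2w(P,[0,0,0]));print(s["grip_width"],s["force"],l)
delta(h2w(P,[0,0,92]),-Z,Y)
b=viewer.capture("top");a=viewer.capture("scene")
def z(im,n,x,y):
    im=cv2.resize(im[y:y+150,x:x+100],None,fx=4,fy=4,interpolation=cv2.INTER_CUBIC)
    for X,c in(([-60,0,180],(0,255,0)),([60,0,177],(255,255,0)),([-20,0,146],(255,0,255))):
        u=(proj(n,h2w(P,X))[0]-[x,y])*4;cv2.circle(im,tuple(int(v) for v in u),5,c,1)
    return im
cv2.imwrite("pics/s7.png",np.hstack([z(a,"scene",210,130),z(b,"top",190,195)]))
E
```

```text
1.0005808435468526 [ 0.02320221  0.59474913 -0.64116379] [ 1.04928917e-01 -4.14492696e-01  2.01473836e+02]
sign 1 dxyz [ 0.0624  0.0057 -0.0897] w [ 0.003 -0.002  0.   ] j6 -1.11
sign -1 dxyz [ 0.0624  0.0057 -0.0897] w [-1.793 -0.149  2.574] j6 -1.11
```

View pics/s7.png

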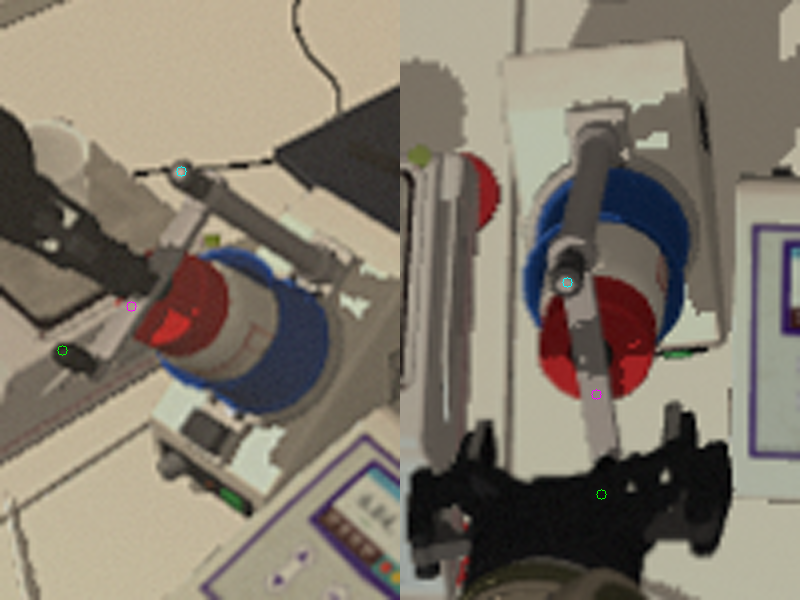

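The knob top is at about (64,349) in the scene crop, against (62,350) predicted for home. The bar also passes through the predicted point in the top crop, so it is home. Descending onto the cap, jaws astride the bar.

carry_out:
  targets:
    - {"x":0.012,"y":0.001,"z":-0.017,"ax":0,"ay":0,"az":0,"hand":1}
    - {"x":0.027,"y":0.0025,"z":-0.039,"ax":0,"ay":0,"az":0,"hand":1}
    - {"x":0.042,"y":0.004,"z":-0.06,"ax":0,"ay":0,"az":0,"hand":1}
    - {"x":0.055,"y":0.005,"z":-0.079,"ax":0,"ay":0,"az":0,"hand":1}
    - {"x":0.0617,"y":0.0055,"z":-0.0885,"ax":0,"ay":0,"az":0,"hand":1}

```text
time_s: 18.23
eef_pos: [450.2, 243.9, 181.0]
ee_rot: [0.885, -0.021, 0.463, 0.037]
force: [0.6, -0.2, 0.7]
grip_width: 0.998
```

carry_out:
  targets:
    - {"x":0,"y":0,"z":0,"ax":0,"ay":0,"az":0,"hand":1}
    - {"x":0,"y":0,"z":0,"ax":0,"ay":0,"az":0,"hand":-1}
    - {"x":0,"y":0,"z":0,"ax":0,"ay":0,"az":0,"hand":-1}
    - {"x":0,"y":0,"z":0,"ax":0,"ay":0,"az":0,"hand":-1}
    - {"x":0,"y":0,"z":0,"ax":0,"ay":0,"az":0,"hand":-1}

```text
time_s: 18.85
eef_pos: [450.4, 244.3, 183.5]
ee_rot: [0.886, -0.021, 0.461, 0.038]
force: [-4.9, -0.5, 7.0]
grip_width: 0.696
```

carry_out:
  targets:
    - {"x":0,"y":0,"z":0,"ax":0,"ay":0,"az":0,"hand":-1}
    - {"x":0,"y":0,"z":0,"ax":0,"ay":0,"az":0,"hand":-1}

```text
time_s: 19.1
eef_pos: [450.4, 244.3, 183.5]
ee_rot: [0.886, -0.021, 0.461, 0.038]
force: [-4.2, 0.4, 6.5]
grip_width: 0.7
```

```bash
cat > st.py <<'E'
from plan import *
p,R,s=cur();print(s["time_s"],s["grip_width"],"Fh",(H.T@s["force"]).round(2),"pos_h",(H.T@(p-h2w(P,[0,0,0]))).round(2))
E
python3 st.py
```

```text
19.1 0.7001116526027661 Fh [0.38 0.79 7.7 ] pos_h [-9.00e-02  2.20e-01  9.47e+01]
```

carry_out:
  targets:
    - {"x":-0.0015,"y":-0.0001,"z":0.002,"ax":0,"ay":0,"az":0,"hand":-1}
    - {"x":-0.003,"y":-0.0002,"z":0.004,"ax":0,"ay":0,"az":0,"hand":-1}
    - {"x":-0.0045,"y":-0.0004,"z":0.0063,"ax":0,"ay":0,"az":0,"hand":-1}
    - {"x":-0.0045,"y":-0.0004,"z":0.0063,"ax":0,"ay":0,"az":0,"hand":-1}

```text
time_s: 19.6
eef_pos: [445.9, 243.7, 188.7]
ee_rot: [0.886, -0.021, 0.462, 0.037]
force: [2.0, 3.4, -1.5]
grip_width: 0.698
```

```bash
python3 st.py
```

```text
19.6 0.6975381530385365 Fh [ 1.01  3.26 -2.58] pos_h [-8.0000e-01  2.0000e-02  1.0151e+02]
```

carry_out:
  targets:
    - {"x":-0.0008,"y":0,"z":0.0012,"ax":0,"ay":0,"az":0,"hand":-1}
    - {"x":-0.0017,"y":-0.0001,"z":0.0025,"ax":0,"ay":0,"az":0,"hand":-1}
    - {"x":-0.0017,"y":-0.0001,"z":0.0025,"ax":0,"ay":0,"az":0,"hand":-1}

```text
time_s: 19.98
eef_pos: [444.3, 243.5, 190.8]
ee_rot: [0.886, -0.021, 0.462, 0.037]
force: [5.0, 2.4, -4.9]
grip_width: 0.698
```

```bash
python3 st.py
```

```text
19.975 0.698252799052172 Fh [ 1.39  1.97 -6.98] pos_h [-8.8000e-01 -2.0000e-02  1.0418e+02]
```

carry_out:
  targets:
    - {"x":-0.0008,"y":0,"z":0.0012,"ax":0,"ay":0,"az":0,"hand":-1}
    - {"x":-0.0018,"y":-0.0001,"z":0.0026,"ax":0,"ay":0,"az":0,"hand":-1}
    - {"x":-0.0018,"y":-0.0001,"z":0.0026,"ax":0,"ay":0,"az":0,"hand":-1}

```text
time_s: 20.35
eef_pos: [442.7, 243.4, 193.2]
ee_rot: [0.886, -0.021, 0.462, 0.037]
force: [8.2, 3.3, -7.5]
grip_width: 0.695
```

```bash
python3 st.py
```

```text
20.35 0.6948121780487726 Fh [  2.62   2.56 -10.94] pos_h [-8.9000e-01 -5.0000e-02  1.0711e+02]
```

carry_out:
  targets:
    - {"x":-0.001,"y":-0.0001,"z":0.0014,"ax":0,"ay":0,"az":0,"hand":-1}
    - {"x":-0.002,"y":-0.0002,"z":0.0028,"ax":0,"ay":0,"az":0,"hand":-1}
    - {"x":-0.002,"y":-0.0002,"z":0.0028,"ax":0,"ay":0,"az":0,"hand":-1}
    - {"x":-0.002,"y":-0.0002,"z":0.0028,"ax":0,"ay":0,"az":0,"hand":-1}

```text
time_s: 20.85
eef_pos: [440.8, 243.2, 195.8]
ee_rot: [0.886, -0.021, 0.462, 0.037]
force: [11.0, 4.5, -11.0]
grip_width: 0.693
```

```bash
python3 st.py
```

```text
20.85 0.6927542871902123 Fh [  2.93   3.55 -15.54] pos_h [-9.6000e-01 -1.0000e-01  1.1032e+02]
```

carry_out:
  targets:
    - {"x":-0.0005,"y":0,"z":0.0007,"ax":0,"ay":0,"az":0,"hand":-1}
    - {"x":-0.0005,"y":0,"z":0.0007,"ax":0,"ay":0,"az":0,"hand":-1}
    - {"x":-0.0005,"y":0,"z":0.0007,"ax":0,"ay":0,"az":0,"hand":-1}
    - {"x":-0.0005,"y":0,"z":0.0007,"ax":0,"ay":0,"az":0,"hand":-1}
    - {"x":-0.0005,"y":0,"z":0.0007,"ax":0,"ay":0,"az":0,"hand":-1}

```text
time_s: 21.48
eef_pos: [440.4, 243.1, 196.4]
ee_rot: [0.886, -0.021, 0.462, 0.037]
force: [13.8, 4.4, -13.4]
grip_width: 0.694
```

carry_out:
  targets:
    - {"x":0,"y":0,"z":0,"ax":0,"ay":0,"az":0,"hand":-1}
    - {"x":0,"y":0,"z":0,"ax":0,"ay":0,"az":0,"hand":-1}
    - {"x":0,"y":0,"z":0,"ax":0,"ay":0,"az":0,"hand":-1}
    - {"x":0,"y":0,"z":0,"ax":0,"ay":0,"az":0,"hand":-1}

```text
time_s: 21.98
eef_pos: [440.4, 243.2, 196.4]
ee_rot: [0.886, -0.021, 0.462, 0.037]
force: [13.8, 4.7, -13.4]
grip_width: 0.698
```

```bash
python3 st.py; python3 - <<'E'
from plan import *
cv2.imwrite("pics/tug_scene.png",viewer.capture("scene"));cv2.imwrite("pics/tug_top.png",viewer.capture("top"))
E
```

```text
21.975 0.6979410790810688 Fh [  3.89   3.53 -19.08] pos_h [-9.4000e-01 -7.0000e-02  1.1104e+02]
```

Pull is about 16 N (19 less the weight share) and held over 1 s. Lowering back to the floor.

carry_out:
  targets:
    - {"x":0.002,"y":0.0001,"z":-0.003,"ax":0,"ay":0,"az":0,"hand":-1}
    - {"x":0.004,"y":0.0003,"z":-0.006,"ax":0,"ay":0,"az":0,"hand":-1}
    - {"x":0.0063,"y":0.0005,"z":-0.009,"ax":0,"ay":0,"az":0,"hand":-1}
    - {"x":0.0085,"y":0.0007,"z":-0.012,"ax":0,"ay":0,"az":0,"hand":-1}
    - {"x":0.0095,"y":0.0008,"z":-0.0135,"ax":0,"ay":0,"az":0,"hand":-1}

```text
time_s: 22.7
eef_pos: [449.7, 244.1, 183.7]
ee_rot: [0.886, -0.021, 0.462, 0.037]
force: [1.7, 1.6, 1.2]
grip_width: 0.695
```

```bash
python3 st.py
```

```text
22.7 0.6953408370492797 Fh [ 2.19  1.41 -0.07] pos_h [-5.80e-01  7.00e-02  9.53e+01]
```

carry_out:
  targets:
    - {"x":0.0008,"y":0.0001,"z":-0.0012,"ax":0,"ay":0,"az":0,"hand":-1}
    - {"x":0.0012,"y":0.0001,"z":-0.0018,"ax":0,"ay":0,"az":0,"hand":-1}
    - {"x":0.0012,"y":0.0001,"z":-0.0018,"ax":0,"ay":0,"az":0,"hand":-1}

```text
time_s: 23.08
eef_pos: [450.8, 244.3, 183.7]
ee_rot: [0.886, -0.021, 0.461, 0.038]
force: [-13.4, -0.8, 18.4]
grip_width: 0.693
```

```bash
python3 st.py
```

```text
23.075 0.6928020183042435 Fh [-0.38  0.35 22.77] pos_h [ 0.34  0.23 94.61]
```

On the floor, with 23 N downward reaction at the same height as before the tug. Relieve, open, and retreat along the axis.

carry_out:
  targets:
    - {"x":-0.001,"y":-0.0001,"z":0.0015,"ax":0,"ay":0,"az":0,"hand":-1}
    - {"x":-0.001,"y":-0.0001,"z":0.0015,"ax":0,"ay":0,"az":0,"hand":1}
    - {"x":-0.001,"y":-0.0001,"z":0.0015,"ax":0,"ay":0,"az":0,"hand":1}
    - {"x":-0.001,"y":-0.0001,"z":0.0015,"ax":0,"ay":0,"az":0,"hand":1}
    - {"x":-0.001,"y":-0.0001,"z":0.0015,"ax":0,"ay":0,"az":0,"hand":1}

```text
time_s: 23.7
eef_pos: [449.6, 244.0, 183.2]
ee_rot: [0.886, -0.021, 0.462, 0.037]
force: [-0.1, 0.1, -0.2]
grip_width: 1.002
```

carry_out:
  targets:
    - {"x":-0.008,"y":-0.0007,"z":0.0115,"ax":0,"ay":0,"az":0,"hand":1}
    - {"x":-0.022,"y":-0.0019,"z":0.0315,"ax":0,"ay":0,"az":0,"hand":1}
    - {"x":-0.04,"y":-0.0034,"z":0.057,"ax":0,"ay":0,"az":0,"hand":1}
    - {"x":-0.058,"y":-0.0049,"z":0.083,"ax":0,"ay":0,"az":0,"hand":1}
    - {"x":-0.075,"y":-0.0064,"z":0.1075,"ax":0,"ay":0,"az":0,"hand":1}

```text
time_s: 24.32
eef_pos: [373.4, 237.5, 292.4]
ee_rot: [0.886, -0.021, 0.462, 0.038]
force: [0.5, 0.3, 0.1]
grip_width: 1.002
```

carry_out:
  targets:
    - {"x":-0.02,"y":0,"z":0.03,"ax":0,"ay":0,"az":0,"hand":1}
    - {"x":-0.04,"y":0,"z":0.06,"ax":0,"ay":0,"az":0,"hand":1}
    - {"x":-0.04,"y":0,"z":0.06,"ax":0,"ay":0,"az":0,"hand":1}
    - {"x":-0.04,"y":0,"z":0.06,"ax":0,"ay":0,"az":0,"hand":1}

```text
time_s: 24.82
eef_pos: [334.3, 237.5, 350.3]
ee_rot: [0.886, -0.021, 0.462, 0.037]
force: [-0.1, 0.1, -0.1]
grip_width: 1.001
```

```bash
python3 st.py; python3 - <<'E'
from plan import *
b=viewer.capture("top");a=viewer.capture("scene")
def z(im,n,x,y):
    im=cv2.resize(im[y:y+150,x:x+100],None,fx=4,fy=4,interpolation=cv2.INTER_CUBIC)
    for X,c in(([-60,0,180],(0,255,0)),([60,0,177],(255,255,0)),([-20,0,146],(255,0,255))):
        u=(proj(n,h2w(P,X))[0]-[x,y])*4;cv2.circle(im,tuple(int(v) for v in u),5,c,1)
    return im
cv2.imwrite("pics/s8.png",np.hstack([z(a,"scene",210,130),z(b,"top",190,195)]))
a0,b0=cv2.imread("pics/scene0.png"),cv2.imread("pics/top0.png")
for nm,(x,y) in dict(pot=(312,214),carton=(372,205),pink=(473,257),green=(476,219),beaker=(155,262)).items():
    print(nm,np.abs(b[y-12:y+12,x-12:x+12].astype(int)-b0[y-12:y+12,x-12:x+12]).mean().round(1))
E
```

```text
24.825 1.0005206587851792 Fh [-0.09  0.1  -0.04] pos_h [  0.38   3.29 298.02]
pot 27.0
carton 9.3
pink 5.6
green 5.4
beaker 6.1
```

View pics/s8.png

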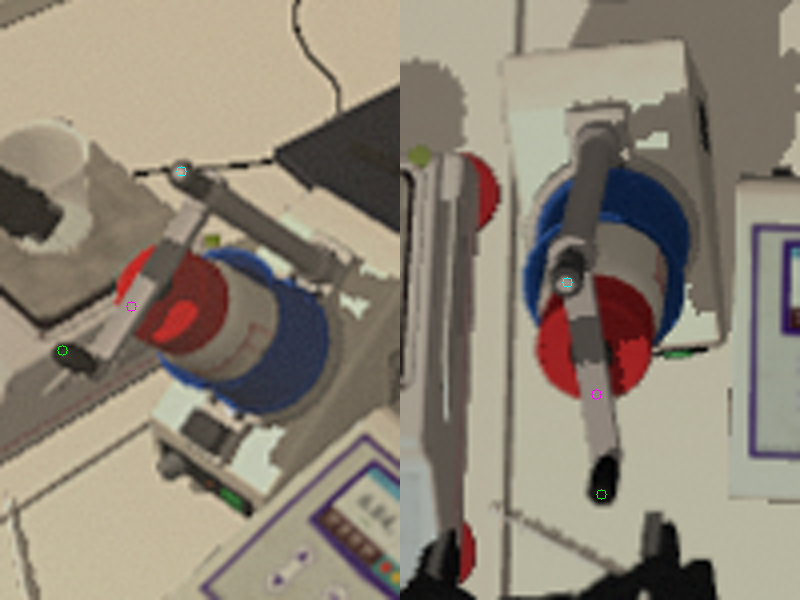

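The knob top matches the predicted home point in both views and the jar is seated. One check that the pot's image difference is only a shadow, then hand in.

```bash
python3 - <<'E'
from h import *
from rig import finish_job
def c(im):
    h=cv2.cvtColor(im,cv2.COLOR_BGR2HSV)[195:235,290:335];m=(h[...,0]>98)&(h[...,0]<125)&(h[...,1]>120)
    y,x=np.nonzero(m);return x.mean()+290,y.mean()+195,len(x)
p0,p1=c(cv2.imread("pics/top0.png")),c(viewer.capture("top"));print(p0,p1)
if np.hypot(p0[0]-p1[0],p0[1]-p1[1])<3: print(finish_job())
E
```

```text
(np.float64(311.63787375415285), np.float64(213.85382059800665), 301) (np.float64(311.4349315068493), np.float64(213.88013698630138), 292)
the job is handed in; nothing more can be done
None
```

The red-capped jar is clamped in the mixer cup and tug-tested. The job was handed in after about 25 s of robot time; no verdict is reported.

- **Loading:** I carried the jar from beside the meter into the blue cup until the floor pushed back with about 30 N. I then swung the bar home by its knob; the force rose to about 12 N at its stop.
- **Tug:** I pulled the cap along the cup's axis, building up in small steps, then held the final pull for about a second. It read about 16 N net of the jar's weight, slightly over the 15 N asked and below the 25 N limit. I estimated the pull from the wrist force and did not measure the bar's rise in the images.
- **Settling:** The jar went back to the same height as before the tug, with the floor pushing back with about 23 N. I then opened the gripper and backed clear.

**Last checks:**
- The last images show the jar seated, and the knob top within a few millimetres of its predicted home position in both views.
- The wrist force is zero.
- The pot's lid moved by less than 0.3 pixel. Its image patch had changed, most likely from the arm's shadow.
- The vials, beaker and carton look unchanged.

One first batch of move calls was refused for missing keys, with no effect on the scene.

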